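Shut the warming oven on its catch and start it

ROBOT

A 7-joint arm with a two-finger parallel gripper is mounted at the origin on a cart in front of the work surface, level with it; the furniture and walls round the work are solid. World frame = base frame: x ahead of the robot, y to its left, z up, the work surface at z = 0. Lengths are in m, angles in rad, forces in N, time in s.
With the tool pointing down it reaches from about 0.4 to 0.875 m from the base axis. Payload 19.3 kg.
Tool frame: the origin (TCP) lies on the centre line of the jaws, within the pads' length; the fingertips stand 14 mm ahead of it and the grasp point (between the pads) lies 5 mm behind it; z points along the fingers, y is the line along which they close (so a half turn about z gives the same grasp; the last joint's range is limited). The gripper opens to 85 mm and grips with 20 to 120 N. Pads are 22 mm wide; open, the fingers measure 114 mm over their backs; the gripper's body (76 mm by 85 mm) begins 54 mm behind the grasp point. The pads swing forward as they close: fully open they stand 13 mm farther back than shut.
Start: joints at [-1.367, 0.521, -0.036, 1.599, 0.021, 1.021, -0.113], TCP at [0.169, 0.602, 0.245] pointing down, gripper open.
Joint ranges: [-2.91, 2.91], [-0.3, 2.13], [-1.5, 1.42], [0.17, 2.43], [-1.26, 4.41], [0.16, 1.93], [-2.52, 2.52]. Speed limits (rad/s): [1.89, 1.89, 2.39, 2.39, 3.01, 3.01, 3.01].

INTERFACE

Orientations are given as [roll, pitch, yaw] about the fixed x, y, z axes, in that order (R = Rz(yaw) Ry(pitch) Rx(roll)).
In Python, from workcell import bot, grab_frame, regions_of gives the robot as it stands. The module is installed in compiled form; this text tells all that it offers.
- The arm moves only by the tool play_rows, never from a script. Its argument "plan" is a list of rows, each a list of 3 entries, a list of its own where there are three numbers: the shift along the tool's x, y, z in units of 2.5 cm (1.0 is 2.5 cm), then the turn, a rotation vector about the tool's x, y, z in units of 0.15 rad (1.0 is 0.15 rad), then the closure, from -1 (fully open) to 1 (shut). In form: [[[tx, ty, tz], [rx, ry, rz], jaw], ...]. A call has 1 to 20 rows; each row shifts and turns the commanded pose from where the row before left it, along the tool's axes as they then stand; what a row does not reach is not made up. A row lasts 1/8 s, in which the tool goes at most 62.5 mm and 10.7 degrees, less where a joint would pass 70% of its speed; a pose out of reach is approached as far as the arm can. A call with a number of a shift or a turn outside -1 to 1 is refused whole. A call with a gripper value outside its range is refused whole. The fingers move at their own pace and stop on an object; "newtons" is the grip in N (left out, the last holds). Time passes only in rows, so rows that do not move let the fingers close. It gives the time, the measured TCP pose, the force, the opening and the grip force at its end, in the units of the state.
- bot.observe(): the state, without advancing time (a new reading comes with each control period).
- grab_frame(name): name is "side" or "top" or "wrist"; returns a dict with "pixels" (384x512x3 uint8, red, green, blue), "depth" (384x512 float32, m along the optical axis (not along the pixel's ray), 0 where there is no reading), "camera_matrix" (3x3 intrinsics, pixels), "distortion" ([k1, k2, p1, p2, k3] as OpenCV has them; the pictures are not rectified), "R" (3x3) and "t" (3): a world point X has camera coordinates R X + t. Camera axes: x right, y down, z forward; pixel columns grow to the right and rows downward; lengths in m; the calibration is good to about 2 mm. A picture is of the moment at which its call begins.
- bot.job_done(): hands the job in; it is judged then, once.
Trained networks look in the newest picture that a camera, given by its name, has taken for a name from the list of things; names that differ only in an ending like _2 or _b are one class to them, and where a whole thing is asked for, a point or a joint stands for the part that bears it (a point fixed in the world has none). Each returns a list of dicts, best first, with "p" (0 to 1); they miss things now and then, are a little off and sometimes report something else, mostly with a low value. They report only what shows in the picture. A call takes as long as a camera call.
- regions_of(thing, camera): "mask" (384x512 bool, what is visible of it) and "box" ([left, top, right, bottom] in pixels, round what is visible of it).
The state is a dict: "clock": time; "qpos": joint angles; "qd": joint speeds; "joint_efforts": joint torques, N m; "position": TCP position; "tool_rot": TCP orientation; "force": force on the tool from outside, world axes, zero at the start; "moment": the same for the moment, N m; "grip_width": finger opening in m; "finger_force": force on a finger pad.
Only numpy, scipy, OpenCV 4.12 (cv2) and the standard library are available. Lean on these libraries where they do the work, as an engineer would, in place of code of your own. Each camera call takes 0.05 s, during which the arm holds its last target. There are 200 camera calls.

TASK

The pot is already in the little warming oven and its door stands open: push the door shut gently, without slamming or forcing it, until it clicks over its sprung vent catch and rests fully home on the buffer (which may leave a small vent gap), and let go of it. Then start the oven on the sloping top panel: press the round key all the way down and let it come up, then press the long bar key all the way down and let it come up. Leave the square key alone, and do not disturb the tin and the spice jar standing beside the oven.

Things in the scene. Friction and masses are not known exactly. Their poses are not given: they have to be found in the camera images.
- oven: small steel warming oven, 170 deep (x) x 240 wide (y) x 255 high at the back, 190 at the front; fixed to the table. Origin: centre of its underside; x points into the oven away from the door, y to its left, z up. Its open front is the plane x = -0.085
- oven_door (a joint): door angle, rad, grows as it opens; hinged at its left (+y) edge. About 0.075 rad before its seat a sprung roller catch resists (6 to 10 N at the handle), then draws the door onto a rubber buffer. The catch is a vent catch, set differently on each oven: the door seats anywhere from 0.01 (shut) to 0.13 rad (vent gap), to be felt. Not past the catch, the door springs back out
- catch_roller (a joint): white sprung roller of the catch, at the lower right of the oven's front, under the tongue on the door's inner face; m pressed down: 0 or less while the door is clear of it, up to 0.004 while the door rides over it, about 0.0016 while the seated door is held
- oven_door_hinge (a point): point on the door's hinge line, 97.5 mm above the table, at the door's inner face; at oven (-0.086, 0.111). This frame turns with the door: y along the door, the free edge at y = -0.222; the door is 18 mm thick (outer face at x = -0.018) and spans heights 25 to 170 mm
- oven_door_handle (a point): middle of the black upright bar handle on the door's outer face, 90 mm long, 12 mm thick or less, 35 mm off the outer face, 197 mm from the hinge line, 97.5 mm above the table
- key_round (a joint): the round key, 34 mm across: white plastic, on the oven's sloped top panel; 0 up, grows as pressed square to the panel, 6 mm full travel, 1.3 N to start, 4.3 N fully down. The three keys share one row across the panel (65 mm pitch) in any order
- key_round_top (a point): centre of the top face of the round key, about 14 mm out from the panel; the panel slopes 25 deg from level, rising away from the door, so the key is pressed along (sin 25, 0, -cos 25) in the oven's axes
- key_bar (a joint): the long bar key, 46 mm wide across the panel x 20 mm: white plastic, on the oven's sloped top panel; 0 up, grows as pressed square to the panel, 6 mm full travel, 1.3 N to start, 4.3 N fully down. The three keys share one row across the panel (65 mm pitch) in any order
- key_bar_top (a point): centre of the top face of the long bar key, about 14 mm out from the panel; the panel slopes 25 deg from level, rising away from the door, so the key is pressed along (sin 25, 0, -cos 25) in the oven's axes
- key_square (a joint): the square key, 22 x 22 mm: white plastic, on the oven's sloped top panel; 0 up, grows as pressed square to the panel, 6 mm full travel, 1.3 N to start, 4.3 N fully down. The three keys share one row across the panel (65 mm pitch) in any order
- key_square_top (a point): centre of the top face of the square key, about 14 mm out from the panel; the panel slopes 25 deg from level, rising away from the door, so the key is pressed along (sin 25, 0, -cos 25) in the oven's axes
- tin: short tin standing left in front of the oven, 75 mm across x 58 high; origin at the centre of its underside
- jar: spice jar standing right of the oven's front, 41 mm across x 107 high; origin at the centre of its underside

How it is judged:
By the outcome, as a careful person would: the job done as asked, in the order asked, and still so for the second after the job is handed in, with the robot touching nothing.
It also fails if it takes over 51 s, if anything falls off the work surface, if the arm or the gripper's body presses on something with over 40 N, if the wrist force passes 120 N, or if a joint passes its speed limit or range.

## Working session

There is one attempt and no reset: what is moved stays moved. The work goes in short steps, Python scripts to look and compute and a tool call to move; the robot and the scene stay as the last step left them, time stands still between calls to the robot, and variables do not carry over. Pictures are saved under pics/ and viewed, at most 10 in all, crops included, and the job is handed in when it is done.

Besides the shell and the picture viewer there is one more tool, called as name([rows], argument=value, ...), one row to a line, values as JSON. play_rows: Moves the arm, as the interface text tells. Its arguments: {"type":"object","properties":{"plan":{"type":"array"},"newtons":{"type":"number"}},"required":["plan"]}

```bash
mkdir -p pics
cat > h.py <<'E'
import numpy as np, cv2
from workcell import bot, grab_frame, regions_of
def save(f,n): cv2.imwrite('pics/'+n,f['pixels'][:,:,::-1])
def pts(f,mask):
    v,u=np.nonzero(mask&(f['depth']>0)); d=f['depth'][v,u]
    p=cv2.undistortPoints(np.stack([u,v],1).astype(float)[:,None],f['camera_matrix'],np.array(f['distortion']))[:,0]
    c=np.c_[p*d[:,None],d]; return (c-f['t'])@f['R']
E
python3 - <<'E'
from h import *
print(bot.observe())
for c in ['side','top']:
    f=grab_frame(c); save(f,c+'0.png'); print(c,-f['R'].T@f['t'])
    for n in ['oven','oven_door_handle','oven_door','key_round','key_bar','key_square','tin','jar','catch_roller']:
        for r in regions_of(n,c)[:2]:
            P=pts(f,r['mask'])
            if len(P): print(n,round(r['p'],2),r['box'],len(P),np.median(P,0).round(3),np.percentile(P,2,axis=0).round(3),np.percentile(P,98,axis=0).round(3))
E
```

```text
{'clock': 0.0, 'qpos': array([-1.3672391 ,  0.52203054, -0.03635702,  1.59998544,  0.02116791,
        1.02109269, -0.11279476]), 'qd': array([-0.00094429, -0.00091293, -0.00126208, -0.00084979,  0.00123134,
        0.00108675, -0.00011699]), 'joint_efforts': array([-2.80587810e-04, -9.27102184e+01,  1.97959006e+00, -3.69936454e+01,
        1.78748503e-02,  8.24090035e-03, -1.25473093e-05]), 'position': array([0.16889342, 0.60142199, 0.24472316]), 'tool_rot': array([-3.14046034e+00,  3.81485050e-05,  2.86783921e+00]), 'force': array([-0.12684498,  0.16968231,  0.85190854]), 'moment': array([0.01579254, 0.04000003, 0.02736849]), 'finger_force': 0.0, 'grip_width': 0.08495743068096664}
side [-0.01407557 -0.85000042  0.6838201 ]
oven 0.55 [223.4, 137.0, 353.0, 254.3] 9172 [ 0.632 -0.125  0.154] [ 0.442 -0.211  0.024] [0.735 0.037 0.255]
oven_door_handle 0.72 [226.7, 171.7, 258.7, 255.3] 1239 [ 0.475 -0.078  0.1  ] [ 0.425 -0.125  0.001] [0.591 0.108 0.173]
oven_door_handle 0.34 [305.7, 169.8, 312.6, 173.9] 34 [ 0.635 -0.149  0.232] [ 0.627 -0.155  0.227] [ 0.642 -0.137  0.237]
oven_door 
[... 1600 characters left out ...]
  0.229] [ 0.663 -0.064  0.243]
key_round 0.51 [256.1, 126.6, 274.3, 141.6] 171 [ 0.649 -0.078  0.236] [ 0.636 -0.092  0.229] [ 0.662 -0.064  0.243]
key_bar 0.74 [223.9, 127.9, 247.9, 139.2] 184 [ 0.659 -0.011  0.236] [ 0.65  -0.032  0.229] [0.669 0.009 0.241]
key_square 0.56 [292.4, 132.0, 304.4, 138.7] 111 [ 0.64  -0.141  0.236] [ 0.63  -0.153  0.23 ] [ 0.65  -0.131  0.241]
tin 0.77 [176.8, 209.8, 207.5, 247.3] 877 [0.486 0.116 0.055] [0.452 0.082 0.005] [0.524 0.151 0.06 ]
tin 0.73 [206.8, 172.7, 292.3, 248.8] 1609 [ 0.511 -0.041  0.165] [ 0.436 -0.115  0.043] [0.587 0.045 0.174]
jar 0.57 [329.9, 194.4, 351.4, 220.9] 481 [ 0.5   -0.238  0.104] [ 0.483 -0.263 -0.001] [ 0.526 -0.225  0.112]
```

Run:
```python
from h import *
f=grab_frame('top'); im=f['pixels'][50:290,150:400,::-1]; cv2.imwrite('pics/t1.png',cv2.resize(im,None,fx=2.4,fy=2.4,interpolation=3))
P=pts(f,np.ones((384,512),bool))
# door top edge
m=(abs(P[:,2]-.17)<.006)&(P[:,0]<.62)&(P[:,0]>.38)&(abs(P[:,1])<.2); D=P[m][:,:2]
(cx,cy),(w,h),a=cv2.minAreaRect(D.astype(np.float32)); print('door top',len(D),cx,cy,w,h,a)
b=cv2.boxPoints(((cx,cy),(w,h),a)); print(b.round(3))
# handle black bar: z ~ .1425 top
m=(abs(P[:,2]-.1425)<.006)&(P[:,0]<.62)&(P[:,0]>.35)&(abs(P[:,1])<.2); H=P[m]; print('handle?',len(H),H[:40].round(3))
# oven top rear level & keys
m=(P[:,2]>.247)&(P[:,0]>.6)&(P[:,2]<.262)&(abs(P[:,1]+.07)<.2); T=P[m][:,:2]; r=cv2.minAreaRect(T.astype(np.float32)); print('ovtop',r, cv2.boxPoints(r).round(3))
m=(P[:,2]>.188)&(P[:,0]>.45)&(P[:,2]<.262)&(abs(P[:,1]+.07)<.2)&(P[:,0]<.8); T=P[m][:,:2]; r=cv2.minAreaRect(T.astype(np.float32)); print('ov',r, cv2.boxPoints(r).round(3))
f=grab_frame('side'); im=f['pixels'][110:310,170:400,::-1]; cv2.imwrite('pics/s1.png',cv2.resize(im,None,fx=2.6,fy=2.6,interpolation=3))
```

```text
door top 864 0.5200276970863342 -0.05835166573524475 0.2354806363582611 0.13374219834804535 81.7216567993164
[[ 0.437 -0.165]
 [ 0.569 -0.184]
 [ 0.603  0.049]
 [ 0.471  0.068]]
handle? 118 [[ 0.604  0.019  0.145]
 [ 0.602  0.02   0.141]
 [ 0.601  0.036  0.144]
 [ 0.6    0.033  0.144]
 [ 0.599  0.031  0.147]
 [ 0.599  0.029  0.147]
 [ 0.599  0.026  0.148]
 [ 0.599  0.024  0.145]
 [ 0.598  0.022  0.148]
 [ 0.6    0.02   0.142]
 [ 0.599  0.031  0.139]
 [ 0.599  0.029  0.139]
 [ 0.599  0.025  0.138]
 [ 0.598  0.022  0.139]
 [ 0.599  0.02   0.137]
 [ 0.572 -0.175  0.139]
 [ 0.57  -0.176  0.146]
 [ 0.569 -0.177  0.14 ]
 [ 0.568 -0.179  0.143]
 [ 0.569 -0.182  0.14 ]
 [ 0.568 -0.184  0.141]
 [ 0.584  0.051  0.139]
 [ 0.58   0.046  0.143]
 [ 0.579  0.044  0.139]
 [ 0.572  0.037  0.144]
 [ 0.571  0.036  0.139]
 [ 0.569  0.033  0.148]
 [ 0.569  0.034  0.137]
 [ 0.568  0.031  0.139]
 [ 0.543  0.003  0.148]
 [ 0.531 -0.012  0.146]
 [ 0.493 -0.056  0.146]
 [ 0.482 -0.068  0.148]
 [ 0.473 -0.079  0.145]
 [ 0.471 -0.081  0.141]
 [ 0.469 -0.083  0.137]
 [ 0.467 -0.085  0.148]
 [ 0.466 -0.087  0.144]
 [ 0.464 -0.089  0.14 ]
 [ 0.462 -0.091  0.138]]
ovtop ((0.7338038682937622, -0.089909628033638), (0.24016809463500977, 0.08336491137742996), 80.76468658447266) [[ 0.673 -0.202]
 [ 0.756 -0.215]
 [ 0.794  0.022]
 [ 0.712  0.035]]
ov ((0.6795118451118469, -0.0820101648569107), (0.2413209229707718, 0.19404126703739166), 81.0305404663086) [[ 0.565 -0.186]
 [ 0.757 -0.216]
 [ 0.794  0.022]
 [ 0.602  0.052]]
```

View pics/t1.png

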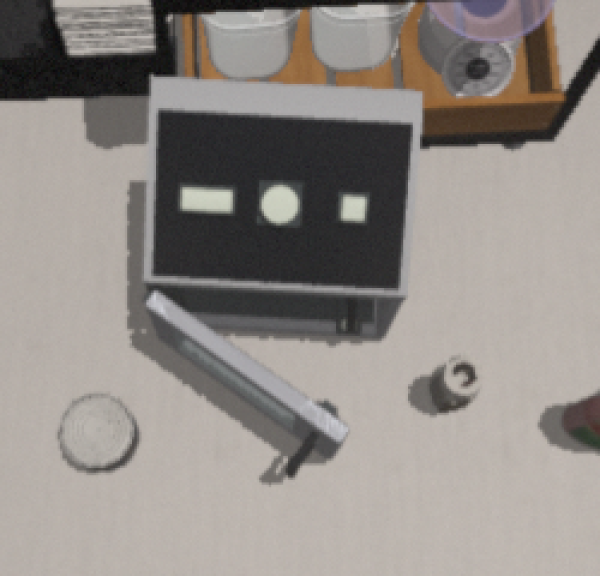

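View pics/s1.png

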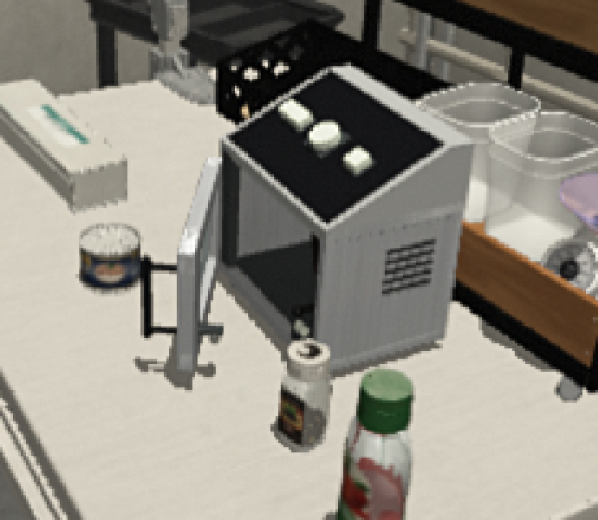

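```bash
cat >> h.py <<'E'
from scipy.spatial.transform import Rotation as Ro
yaw=np.deg2rad(-9.1); xh=np.array([np.cos(yaw),np.sin(yaw)]); yh=np.array([-xh[1],xh[0]])
C=np.array([.6916,-.0836]); hinge=C-.086*xh+.111*yh
zt=np.r_[np.sin(np.deg2rad(25))*xh,-np.cos(np.deg2rad(25))]
yt=np.r_[yh,0]; xt=np.cross(yt,zt); RT=np.c_[xt,yt,zt]
def door(r,off,th):  # world xy of door-frame point, off = outward from inner face
    d=-np.cos(th)*yh-np.sin(th)*xh; n=-np.cos(th)*xh+np.sin(th)*yh
    return hinge+r*d+off*n
def go(tcp,R=RT):
    s=bot.observe(); R0=Ro.from_euler('xyz',s['tool_rot']); 
    w=(R0.inv()*Ro.from_matrix(R)).as_rotvec()/.15
    print('t',s['clock'],'pos',s['position'].round(4),'turn units',w.round(2),'then shift units',(R.T@(np.array(tcp)-s['position'])/.025).round(3),'q',s['qpos'].round(2),'F',s['force'].round(2))
def doorang(cam='top'):
    f=grab_frame(cam); P=pts(f,np.ones((384,512),bool)); 
    m=(P[:,2]>.164)&(P[:,2]<.176); q=P[m][:,:2]-hinge
    a=q@xh; b=q@yh  # door frame
    k=(b<-.06)&(b>-.235)&(a<.0)&(a>-.2); a,b=a[k],b[k]
    # thickness-centre line: through hinge offset 9 mm outward
    th=np.arctan2(-a,-b)-np.arcsin(.009/np.hypot(a,b)); return np.median(th),th.std(),len(a),np.hypot(a,b).max()
E
python3 - <<'E'
from h import *
print(hinge)
a=doorang();print(a)
th=a[0]
print('handle',door(.197,.053,th), 'free',door(.222,.018,th))
f=door(.165,.018,th); print('contact',f)
p=np.r_[door(.165,.018+.04,th),.154]  # tip pos 40mm off
print('RT euler',Ro.from_matrix(RT).as_euler('xyz'))
go(p-.014*RT[:,2])
E
```

```text
[0.62423796 0.03960453]
(np.float64(0.6769112809080989), np.float64(0.09254618699254158), 570, np.float64(0.23817310340750586))
handle [ 0.44256176 -0.05319503] free [ 0.4474891  -0.09592349]
contact [ 0.48977116 -0.05769748]
RT euler [3.14159265 0.43633231 2.98276769]
t 1.15 pos [0.169  0.6017 0.2453] turn units [-0.17 -2.91 -0.75] then shift units [-12.588 -23.012   9.34 ] q [-1.37  0.52 -0.04  1.6   0.02  1.02 -0.11] F [0.73 1.1  0.57]
```

Run:
```python
from h import *
f=grab_frame('top'); P=pts(f,np.ones((384,512),bool))
m=(abs(P[:,2]-.170)<.004)&(P[:,0]<.59)&(P[:,0]>.38)&(P[:,1]<.06)&(P[:,1]>-.2); D=P[m]
k=D[:,0]-D[:,1]*.95
D=D[abs(k-np.median(k))<.03]
r=cv2.minAreaRect(D[:,:2].astype(np.float32)); print(len(D),r,cv2.boxPoints(r).round(3), D[:,2].mean())
c=np.polyfit(D[:,1],D[:,0],1); print(c, np.degrees(np.arctan(c[0]))); 
q=D[:,:2]-hinge; print(np.percentile(q@xh,[1,99]),np.percentile(q@yh,[1,99]))
```

```text
778 ((0.5201473236083984, -0.036841072142124176), (0.2201164811849594, 0.01855402998626232), 49.20688247680664) [[ 0.441 -0.114]
 [ 0.455 -0.126]
 [ 0.599  0.04 ]
 [ 0.585  0.053]] 0.17025590827223103
[0.84626654 0.55071372] 40.24012088554735
[-0.14967464 -0.03561326] [-0.18400784 -0.00029659]
```

play_rows([
  [[0,0,0],[-0.04,-0.73,-0.19],1],
  [[0,0,0],[-0.04,-0.73,-0.19],1],
  [[0,0,0],[-0.04,-0.73,-0.19],1],
  [[0,0,0],[-0.04,-0.73,-0.19],1],
  [[0,-1,0],[0,0,0],1],
  [[0,-1,0],[0,0,0],1],
  [[0,-1,0],[0,0,0],1],
  [[0,-1,0],[0,0,0],1],
  [[0,-1,0],[0,0,0],1],
])

```text
clock: 2.33
position: [0.1491, 0.4775, 0.2455]
tool_rot: [-3.14, 0.438, 2.984]
force: [0.8, 0.8, 0.7]
grip_width: -0.0004
finger_force: 0.0
```

```bash
sed -i 's/^C=.*hinge=.*/C=np.array([.6674,-.0804]); hinge=C-.086*xh+.111*yh/' h.py; sed -i 's/m=(P\[:,2\]>.164)&(P\[:,2\]<.176)/m=abs(P[:,2]-.17)<.004/; s/(a<.0)&/(a<-.0)\&/' h.py
python3 - <<'E'
from h import *
print(hinge)
a=doorang();print(a)
th=.555
print('handle',door(.197,.053,th), 'free',door(.222,.018,th))
print('contact',door(.165,.018,th))
p=np.r_[door(.165,.018+.04,th),.154]
print(p);go(p-.014*RT[:,2])
E
```

```text
[0.60003796 0.04280453]
(np.float64(0.5509950115896635), np.float64(0.040337769964991596), 522, np.float64(0.22266087888695213))
handle [ 0.43099546 -0.07139983] free [ 0.44108243 -0.11321195]
contact [ 0.47840202 -0.07012775]
[ 0.4481675  -0.04393856  0.154     ]
t 2.375 pos [0.149  0.4749 0.2455] turn units [-0.02  0.01  0.01] then shift units [-12.137 -18.601   9.137] q [-1.75  0.36  0.12  1.97  0.47  0.97 -0.52] F [1.27 1.43 0.86]
```

play_rows([
  [[-0.6,-0.93,0],[0,0,0],1],
  [[-0.6,-0.93,0],[0,0,0],1],
  [[-0.6,-0.93,0],[0,0,0],1],
  [[-0.6,-0.93,0],[0,0,0],1],
  [[-0.6,-0.93,0],[0,0,0],1],
  [[-0.6,-0.93,0],[0,0,0],1],
  [[-0.6,-0.93,0],[0,0,0],1],
  [[-0.6,-0.93,0],[0,0,0],1],
  [[-0.6,-0.93,0],[0,0,0],1],
  [[-0.6,-0.93,0],[0,0,0],1],
  [[-0.6,-0.93,0],[0,0,0],1],
  [[-0.6,-0.93,0],[0,0,0],1],
  [[-0.6,-0.93,0],[0,0,0],1],
  [[-0.6,-0.93,0],[0,0,0],1],
  [[-0.6,-0.93,0],[0,0,0],1],
  [[-0.6,-0.93,0],[0,0,0],1],
  [[-0.6,-0.93,0],[0,0,0],1],
  [[-0.6,-0.93,0],[0,0,0],1],
  [[-0.6,-0.93,0],[0,0,0],1],
  [[-0.6,-0.93,0],[0,0,0],1],
])

```text
clock: 4.88
position: [0.3235, 0.0645, 0.3453]
tool_rot: [-3.139, 0.42, 2.982]
force: [0.2, 0.1, 0.4]
grip_width: -0.0001
finger_force: 0.0
```

Run:
```python
from h import *
p=np.r_[door(.165,.018+.04,.555),.154]
go(p-.014*RT[:,2])
```

```text
t 4.875 pos [0.3235 0.0645 0.3453] turn units [-0.02 -0.11 -0.01] then shift units [-1.851 -3.492  8.748] q [-0.27 -0.3  -0.29  2.35  0.27  0.78  0.68] F [0.23 0.14 0.38]
```

play_rows([
  [[-0.5,-0.5,0.5],[0,0,0],1],
  [[-0.5,-0.5,0.5],[0,0,0],1],
  [[-0.3,-0.5,0.7],[0,0,0],1],
  [[-0.3,-0.5,0.8],[0,0,0],1],
  [[-0.25,-0.5,0.8],[0,0,0],1],
  [[0,-0.5,0.8],[0,0,0],1],
  [[0,-0.5,0.8],[0,0,0],1],
  [[0,0,0.8],[0,0,0],1],
  [[0,0,0.8],[0,0,0],1],
  [[0,0,0.8],[0,0,0],1],
  [[0,0,0],[0,0,0],1],
])

```text
clock: 6.25
position: [0.4193, -0.0426, 0.2066]
tool_rot: [-3.13, 0.418, 2.981]
force: [-0.5, -0.7, 0.2]
grip_width: -0.0002
finger_force: 0.0
```

Run:
```python
from h import *
p=np.r_[door(.165,.018+.04,.555),.154]
go(p-.014*RT[:,2])
```

```text
t 6.25 pos [ 0.4193 -0.0426  0.2066] turn units [-0.08 -0.12 -0.01] then shift units [-0.151  0.129  1.834] q [ 0.37  0.14 -0.54  2.43  0.84  0.28  0.47] F [-0.46 -0.73  0.15]
```

play_rows([
  [[-0.1,0,0.4],[0,-0.06,0],1],
  [[-0.1,0,0.4],[0,-0.06,0],1],
  [[-0.1,0,0.4],[0,0,0],1],
  [[-0.1,0,0.4],[0,0,0],1],
  [[0,0,0.3],[0,0,0],1],
  [[0,0,0],[0,0,0],1],
])

```text
clock: 7.0
position: [0.4479, -0.0467, 0.1686]
tool_rot: [-3.127, 0.437, 2.985]
force: [-0.2, 0.3, -0.5]
grip_width: -0.0
finger_force: 0.0
```

Run:
```python
from h import *
p=np.r_[door(.165,.018+.04,.555),.154]
go(p-.014*RT[:,2])
s=bot.observe();R=Ro.from_euler('xyz',s['tool_rot']).as_matrix()
tip=s['position']+.014*R[:,2]; print('tip',tip)
q=tip[:2]-hinge; d=door(1,0,.555)-hinge; n=door(0,1,.555)-hinge; print('r',q@d,'off',q@n)
f=grab_frame('side'); im=f['pixels'][110:310,170:400,::-1]; cv2.imwrite('pics/s2.png',cv2.resize(im,None,fx=2.6,fy=2.6,interpolation=3))
```

```text
t 7.0 pos [ 0.4479 -0.0467  0.1686] turn units [-0.09  0.    0.02] then shift units [ 0.254  0.109 -0.033] q [ 0.45  0.3  -0.65  2.42  1.41  0.32 -0.07] F [-0.16  0.3  -0.53]
tip [ 0.45374222 -0.04778625  0.15593785]
r 0.16425838739206142 off 0.05126707698874745
```

View pics/s2.png

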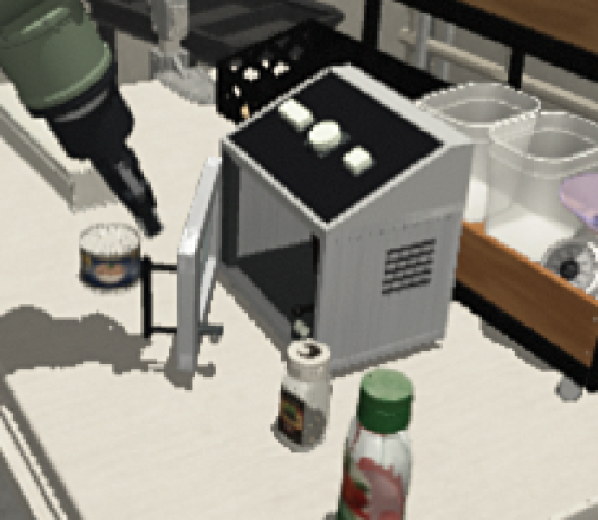

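Run:
```python
from h import *
s=bot.observe();R=Ro.from_euler('xyz',s['tool_rot']).as_matrix()
prev=s['position']+.014*R[:,2]
for th in [.555,.5,.45,.4,.35,.3,.26,.22,.18,.14,.1,.05,.0]:
    off=.018+.010*np.cos(th)+.0145*np.sin(th)
    t=np.r_[door(.165,off,th),.154]; u=RT.T@(t-prev)/.025
    print(th,t.round(3),u.round(2)); prev=t
```

```text
0.555 [ 0.466 -0.06   0.154] [-0.48 -0.39  0.32]
0.5 [ 0.472 -0.067  0.154] [-0.26 -0.26  0.12]
0.45 [ 0.478 -0.073  0.154] [-0.25 -0.22  0.12]
0.4 [ 0.485 -0.08   0.154] [-0.26 -0.2   0.12]
0.35 [ 0.491 -0.086  0.154] [-0.27 -0.19  0.13]
0.3 [ 0.498 -0.091  0.154] [-0.28 -0.17  0.13]
0.26 [ 0.504 -0.095  0.154] [-0.23 -0.13  0.11]
0.22 [ 0.51  -0.099  0.154] [-0.24 -0.12  0.11]
0.18 [ 0.516 -0.103  0.154] [-0.24 -0.1   0.11]
0.14 [ 0.523 -0.106  0.154] [-0.25 -0.09  0.12]
0.1 [ 0.529 -0.109  0.154] [-0.25 -0.08  0.12]
0.05 [ 0.538 -0.113  0.154] [-0.32 -0.08  0.15]
0.0 [ 0.546 -0.116  0.154] [-0.32 -0.07  0.15]
```

play_rows([
  [[-0.24,-0.2,0.16],[0,0,0],1],
  [[-0.24,-0.2,0.16],[0,0,0],1],
  [[-0.13,-0.13,0.06],[0,0,0],1],
  [[-0.13,-0.13,0.06],[0,0,0],1],
  [[-0.13,-0.11,0.06],[0,0,0],1],
  [[-0.13,-0.11,0.06],[0,0,0],1],
  [[-0.13,-0.1,0.06],[0,0,0],1],
  [[-0.13,-0.1,0.06],[0,0,0],1],
  [[-0.13,-0.09,0.06],[0,0,0],1],
  [[-0.13,-0.09,0.06],[0,0,0],1],
  [[-0.14,-0.08,0.06],[0,0,0],1],
  [[-0.14,-0.08,0.06],[0,0,0],1],
])

```text
clock: 8.55
position: [0.4925, -0.09, 0.1672]
tool_rot: [-3.13, 0.438, 2.984]
force: [0.1, 0.3, 0.5]
grip_width: 0.0
finger_force: 0.2
```

```bash
cat >> h.py <<'E'
def st(th):
    s=bot.observe();R=Ro.from_euler('xyz',s['tool_rot']).as_matrix()
    tip=s['position']+.014*R[:,2]; off=.018+.010*np.cos(th)+.0145*np.sin(th)
    t=np.r_[door(.165,off,th),.154]; print('t',s['clock'],'tip',tip.round(4),'to',th,(RT.T@(t-tip)/.025).round(2),'F oven x,y',(s['force'][:2]@xh).round(2),(s['force'][:2]@yh).round(2),s['force'][2].round(2),s['qpos'].round(2))
E
python3 - <<'E'
from h import *
st(.26); print(doorang())
E
```

```text
t 8.55 tip [ 0.4983 -0.0911  0.1545] to 0.26 [-0.23 -0.12  0.13] F oven x,y 0.04 0.29 0.53 [ 0.53  0.37 -0.61  2.31  1.3   0.3   0.18]
(np.float64(0.3122065623341976), np.float64(0.044671984321880166), 572, np.float64(0.2224045258111032))
```

play_rows([
  [[-0.08,-0.04,0.04],[0,0,0],1],
  [[-0.08,-0.04,0.04],[0,0,0],1],
  [[-0.08,-0.04,0.04],[0,0,0],1],
  [[-0.08,-0.04,0.04],[0,0,0],1],
  [[-0.08,-0.04,0.04],[0,0,0],1],
])

```text
clock: 9.22
position: [0.5026, -0.0967, 0.1669]
tool_rot: [-3.13, 0.438, 2.984]
force: [-0.8, -0.3, -0.6]
grip_width: 0.0001
finger_force: 0.2
```

play_rows([
  [[-0.06,-0.03,0.03],[0,0,0],1],
  [[-0.06,-0.03,0.03],[0,0,0],1],
])

```text
clock: 9.48
position: [0.5056, -0.0987, 0.1669]
tool_rot: [-3.13, 0.438, 2.984]
force: [0.3, 0.2, 0.2]
grip_width: -0.0003
finger_force: 0.2
```

play_rows([
  [[-0.06,-0.03,0.03],[0,0,0],1],
  [[-0.06,-0.03,0.03],[0,0,0],1],
])

```text
clock: 9.72
position: [0.5087, -0.1007, 0.1668]
tool_rot: [-3.13, 0.438, 2.984]
force: [0.5, 0.8, -0.0]
grip_width: 0.0001
finger_force: 0.2
```

play_rows([
  [[-0.06,-0.03,0.03],[0,0,0],1],
  [[-0.06,-0.03,0.03],[0,0,0],1],
])

```text
clock: 9.98
position: [0.5118, -0.1027, 0.1667]
tool_rot: [-3.13, 0.438, 2.984]
force: [0.4, -0.1, 0.6]
grip_width: 0.0
finger_force: 0.2
```

Run:
```python
from h import *
st(.18); print(doorang())
```

```text
t 9.975 tip [ 0.5176 -0.1038  0.154 ] to 0.18 [ 0.05  0.04 -0.02] F oven x,y 0.38 -0.07 0.58 [ 0.56  0.4  -0.62  2.26  1.25  0.31  0.27]
(np.float64(0.17962130311857238), np.float64(0.04570188548854402), 573, np.float64(0.2227105689737288))
```

play_rows([
  [[-0.06,-0.02,0.03],[0,0,0],1],
  [[-0.06,-0.02,0.03],[0,0,0],1],
])

```text
clock: 10.28
position: [0.5149, -0.1042, 0.1667]
tool_rot: [-3.13, 0.438, 2.984]
force: [-0.4, 0.3, 0.2]
grip_width: 0.0002
finger_force: 0.2
```

play_rows([
  [[-0.06,-0.02,0.03],[0,0,0],1],
  [[-0.06,-0.02,0.03],[0,0,0],1],
])

```text
clock: 10.52
position: [0.5181, -0.1058, 0.1666]
tool_rot: [-3.13, 0.438, 2.984]
force: [-0.5, 0.7, -0.2]
grip_width: -0.0001
finger_force: 0.2
```

play_rows([
  [[-0.06,-0.02,0.03],[0,0,0],1],
])

```text
clock: 10.65
position: [0.5197, -0.1065, 0.1665]
tool_rot: [-3.13, 0.438, 2.984]
force: [-0.5, 0.1, 0.1]
grip_width: -0.0002
finger_force: 0.2
```

Run:
```python
from h import *
st(.12); print(doorang())
```

```text
t 10.65 tip [ 0.5255 -0.1076  0.1538] to 0.12 [-0.02  0.    0.  ] F oven x,y -0.55 -0.01 0.09 [ 0.57  0.41 -0.62  2.24  1.23  0.31  0.3 ]
(np.float64(0.12913175543319566), np.float64(0.04526921644114065), 570, np.float64(0.22255314233629378))
```

play_rows([
  [[-0.06,-0.02,0.03],[0,0,0],1],
])

```text
clock: 10.82
position: [0.5212, -0.1073, 0.1665]
tool_rot: [-3.13, 0.438, 2.984]
force: [0.4, 0.3, -0.3]
grip_width: -0.0001
finger_force: 0.2
```

play_rows([
  [[-0.06,-0.02,0.03],[0,0,0],1],
])

```text
clock: 10.95
position: [0.5228, -0.108, 0.1665]
tool_rot: [-3.13, 0.438, 2.984]
force: [-0.8, 0.7, 0.5]
grip_width: -0.0001
finger_force: 0.2
```

play_rows([
  [[-0.06,-0.02,0.03],[0,0,0],1],
])

```text
clock: 11.08
position: [0.5244, -0.1088, 0.1664]
tool_rot: [-3.13, 0.438, 2.984]
force: [-0.5, 0.1, -0.1]
grip_width: -0.0003
finger_force: 0.5
```

play_rows([
  [[-0.06,-0.02,0.03],[0,0,0],1],
])

```text
clock: 11.2
position: [0.5255, -0.1093, 0.1662]
tool_rot: [-3.13, 0.437, 2.984]
force: [-11.0, 4.6, 6.4]
grip_width: 0.0003
finger_force: 5.9
```

play_rows([
  [[-0.05,-0.02,0.025],[0,0,0],1],
])

```text
clock: 11.32
position: [0.5265, -0.1099, 0.166]
tool_rot: [-3.13, 0.437, 2.984]
force: [-5.0, 3.2, 1.4]
grip_width: 0.0002
finger_force: 2.6
```

play_rows([
  [[-0.05,-0.02,0.025],[0,0,0],1],
])

```text
clock: 11.45
position: [0.528, -0.1105, 0.166]
tool_rot: [-3.13, 0.437, 2.984]
force: [-4.7, 4.9, 1.1]
grip_width: 0.0001
finger_force: 2.9
```

Run:
```python
from h import *
st(.08); print(doorang())
```

```text
t 11.45 tip [ 0.5339 -0.1116  0.1534] to 0.08 [ 0.04  0.03 -0.05] F oven x,y -5.38 4.07 1.06 [ 0.58  0.42 -0.63  2.22  1.21  0.32  0.34]
(np.float64(0.07810300823675176), np.float64(0.044516019910994686), 549, np.float64(0.22213241286220584))
```

play_rows([
  [[-0.05,-0.02,0.025],[0,0,0],1],
])

```text
clock: 11.62
position: [0.5294, -0.1112, 0.1661]
tool_rot: [-3.13, 0.437, 2.985]
force: [-2.4, 4.0, 1.1]
grip_width: 0.0
finger_force: 2.0
```

play_rows([
  [[-0.05,-0.02,0.025],[0,0,0],1],
])

```text
clock: 11.75
position: [0.5309, -0.1121, 0.1661]
tool_rot: [-3.13, 0.437, 2.984]
force: [-2.2, 3.0, 0.3]
grip_width: 0.0001
finger_force: 1.4
```

play_rows([
  [[-0.05,-0.02,0.025],[0,0,0],1],
])

```text
clock: 11.88
position: [0.5323, -0.1131, 0.1661]
tool_rot: [-3.13, 0.438, 2.984]
force: [-1.1, 1.8, -1.0]
grip_width: -0.0001
finger_force: 1.0
```

Run:
```python
from h import *
st(.05); print(doorang())
```

```text
t 11.875 tip [ 0.5382 -0.1142  0.1535] to 0.05 [ 0.02  0.06 -0.03] F oven x,y -1.41 1.6 -1.04 [ 0.58  0.43 -0.63  2.21  1.2   0.33  0.35]
(np.float64(0.04931542847170324), np.float64(0.04456687291933138), 564, np.float64(0.2228497604172328))
```

play_rows([
  [[-0.05,-0.01,0.025],[0,0,0],1],
  [[-0.05,-0.01,0.025],[0,0,0],1],
])

```text
clock: 12.18
position: [0.5352, -0.1143, 0.1663]
tool_rot: [-3.129, 0.438, 2.984]
force: [-0.6, 0.2, 0.0]
grip_width: -0.0001
finger_force: 0.3
```

play_rows([
  [[-0.05,-0.01,0.025],[0,0,0],1],
])

```text
clock: 12.3
position: [0.5364, -0.1147, 0.1662]
tool_rot: [-3.129, 0.438, 2.984]
force: [-5.9, 2.9, 2.7]
grip_width: -0.0005
finger_force: 3.4
```

Run:
```python
from h import *
st(.02); print(doorang())
```

```text
t 12.3 tip [ 0.5422 -0.1158  0.1535] to 0.02 [-0.02  0.05 -0.01] F oven x,y -6.29 1.88 2.74 [ 0.58  0.44 -0.63  2.2   1.19  0.33  0.37]
(np.float64(0.02471511942892124), np.float64(0.04541984229017248), 559, np.float64(0.2228576551392531))
```

play_rows([
  [[-0.03,0,0.01],[0,0,0],1],
  [[0,0,0],[0,0,0],1],
])

```text
clock: 12.6
position: [0.5366, -0.1147, 0.166]
tool_rot: [-3.129, 0.437, 2.984]
force: [-7.9, 2.0, 4.6]
grip_width: 0.0003
finger_force: 4.3
```

Run:
```python
from h import *
st(.02); print(doorang())
```

```text
t 12.6 tip [ 0.5424 -0.1158  0.1534] to 0.02 [-0.02  0.05 -0.02] F oven x,y -8.13 0.74 4.59 [ 0.58  0.44 -0.63  2.2   1.19  0.33  0.37]
(np.float64(0.023613463075314884), np.float64(0.04520846231173578), 550, np.float64(0.2227228016223435))
```

play_rows([
  [[0.1,0.04,-0.05],[0,0,0],1],
  [[0.2,0.04,-0.1],[0,0,0],1],
  [[0.4,0.04,-0.2],[0,0,0],1],
  [[0.4,0,-0.2],[0,0,0],1],
])

```text
clock: 13.15
position: [0.5064, -0.1065, 0.167]
tool_rot: [-3.13, 0.438, 2.984]
force: [0.8, 0.3, -0.1]
grip_width: 0.0003
finger_force: 0.0
```

Run:
```python
from h import *
st(.02); print(doorang())
f=grab_frame('side'); 
for c in ['side','top']:
    f=grab_frame(c)
    print(c,[(n,round(r['p'],2),np.median(pts(f,r['mask']),0).round(4)) for n in ['tin','jar','key_round','key_bar','key_square'] for r in regions_of(n,c)[:1]])
p=np.array([.649,-.078,.236]); go(p-.03*RT[:,2]-.014*RT[:,2])
```

```text
t 13.15 tip [ 0.5122 -0.1076  0.1543] to 0.02 [-1.13 -0.08  0.54] F oven x,y 0.77 0.48 -0.09 [ 0.57  0.39 -0.61  2.27  1.25  0.3   0.28]
(np.float64(0.0246030511246197), np.float64(0.05465381930661106), 570, np.float64(0.2225992689380053))
side [('tin', 0.93, array([0.48  , 0.0985, 0.047 ])), ('jar', 0.68, array([ 0.4928, -0.2598,  0.0671])), ('key_round', 0.45, array([ 0.6525, -0.0185,  0.2323])), ('key_square', 0.56, array([ 0.5546, -0.12  ,  0.1097]))]
top [('tin', 0.72, array([0.4872, 0.1146, 0.055 ])), ('jar', 0.63, array([ 0.4997, -0.2377,  0.1046])), ('key_round', 0.57, array([ 0.6488, -0.0778,  0.2356])), ('key_bar', 0.77, array([ 0.6583, -0.0126,  0.2356]))]
t 13.85 pos [ 0.5073 -0.1067  0.1669] turn units [-0.08  0.01  0.01] then shift units [-6.074  2.031 -1.976] q [ 0.57  0.39 -0.61  2.27  1.25  0.3   0.28] F [-0.38  0.11 -0.29]
```

play_rows([
  [[0,0,-0.8],[-0.08,0,0],1],
  [[0,0,-0.8],[0,0,0],1],
  [[-0.8,0.3,-0.4],[0,0,0],1],
  [[-0.9,0.3,0],[0,0,0],1],
  [[-0.9,0.3,0],[0,0,0],1],
  [[-0.9,0.3,0],[0,0,0],1],
  [[-0.9,0.3,0],[0,0,0],1],
  [[-0.9,0.3,0],[0,0,0],1],
  [[-0.77,0.23,0],[0,0,0],1],
  [[0,0,0],[0,0,0],1],
])

```text
clock: 15.1
position: [0.6308, -0.0742, 0.2768]
tool_rot: [3.141, 0.438, 2.984]
force: [0.5, 0.5, -0.8]
grip_width: 0.0001
finger_force: 0.0
```

Run:
```python
from h import *
p=np.array([.6487,-.0777,.236]); go(p-.014*RT[:,2])
print(doorang())
f=grab_frame('top'); im=f['pixels'][50:290,150:400,::-1]; cv2.imwrite('pics/t3.png',cv2.resize(im,None,fx=2.4,fy=2.4,interpolation=3))
```

```text
return _methods._mean(a, axis=axis, dtype=dtype,
  ret = ret.dtype.type(ret / rcount)
  ret = _var(a, axis=axis, dtype=dtype, out=out, ddof=ddof,
  arrmean = um.true_divide(arrmean, div, out=arrmean,
  ret = ret.dtype.type(ret / rcount)
Traceback (most recent call last):
  File "h.py", line 26, in doorang
    th=np.arctan2(-a,-b)-np.arcsin(.009/np.hypot(a,b)); return np.median(th),th.std(),len(a),np.hypot(a,b).max()
                                                                                             ~~~~~~~~~~~~~~~~~^^
ValueError: zero-size array to reduction operation maximum which has no identity
```

play_rows([
  [[0.03,-0.02,0.5],[0,0,0],1],
  [[0,0,0.5],[0,0,0],1],
  [[0,0,0.15],[0,0,0],1],
  [[0,0,0.1],[0,0,0],1],
])

```text
clock: 15.65
position: [0.6423, -0.077, 0.2476]
tool_rot: [-3.142, 0.437, 2.984]
force: [-2.2, 0.5, 1.2]
grip_width: 0.0001
finger_force: 1.0
```

play_rows([
  [[0,0,0.1],[0,0,0],1],
  [[0,0,0.04],[0,0,0],1],
])

```text
clock: 15.9
position: [0.6438, -0.0772, 0.2449]
tool_rot: [-3.142, 0.438, 2.984]
force: [-2.9, 0.5, 2.4]
grip_width: 0.0
finger_force: 1.7
```

play_rows([
  [[0,0,0.04],[0,0,0],1],
  [[0,0,0.02],[0,0,0],1],
])

```text
clock: 16.15
position: [0.6445, -0.0773, 0.2436]
tool_rot: [-3.142, 0.438, 2.984]
force: [-7.8, 2.3, 7.2]
grip_width: 0.0003
finger_force: 5.1
```

play_rows([
  [[0,0,0.04],[0,0,0],1],
  [[0,0,0],[0,0,0],1],
])

```text
clock: 16.4
position: [0.6446, -0.0773, 0.2433]
tool_rot: [-3.141, 0.438, 2.984]
force: [-17.5, 2.7, 18.6]
grip_width: -0.0004
finger_force: 12.2
```

Run:
```python
from h import *
s=bot.observe(); print(RT.T@s['force'],s['position'])
p=np.array([.6487,-.0777,.236]); go(p-.014*RT[:,2])
f=grab_frame('side'); im=f['pixels'][110:230,240:380,::-1]; cv2.imwrite('pics/s3.png',cv2.resize(im,None,fx=4,fy=4,interpolation=3))
```

```text
[  8.17368503  -0.10341477 -24.31300886] [ 0.64462439 -0.07731699  0.24327976]
t 16.4 pos [ 0.6446 -0.0773  0.2433] turn units [-0.    0.01  0.01] then shift units [-0.025  0.011 -0.227] q [ 0.59  0.49 -0.8   1.89  0.85  0.61  0.7 ] F [-17.48   2.69  18.58]
```

View pics/s3.png

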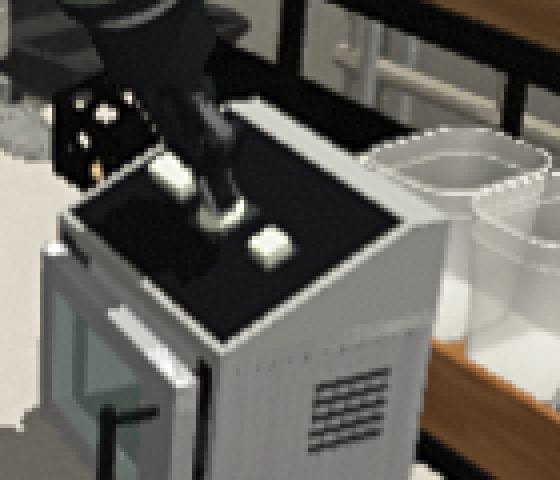

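play_rows([
  [[0,0,-0.15],[0,0,0],1],
  [[0,0,-0.2],[0,0,0],1],
  [[0,0,-0.4],[0,0,0],1],
  [[0,0,-0.6],[0,0,0],1],
  [[0,0,-0.2],[0,0,0],1],
  [[0,0.65,0],[0,0,0],1],
  [[0,0.65,0],[0,0,0],1],
  [[0,0.65,0],[0,0,0],1],
  [[0,0.65,0],[0,0,0],1],
  [[0,0,0],[0,0,0],1],
])

```text
clock: 17.7
position: [0.6391, -0.0087, 0.2777]
tool_rot: [3.141, 0.438, 2.986]
force: [-0.1, 0.3, 0.3]
grip_width: 0.0
finger_force: 0.0
```

Run:
```python
from h import *
p=np.array([.6588,-.0128,.236]); go(p-.014*RT[:,2])
f=grab_frame('side'); 
for n in ['key_round','key_square','key_bar']:
  for r in regions_of(n,'side')[:2]: print(n,round(r['p'],2),r['box'],np.median(pts(f,r['mask']),0).round(4))
im=f['pixels'][110:230,240:380,::-1]; cv2.imwrite('pics/s4.png',cv2.resize(im,None,fx=4,fy=4,interpolation=3))
```

```text
t 17.7 pos [ 0.6391 -0.0087  0.2777] turn units [0.01 0.01 0.02] then shift units [-0.024 -0.035  1.293] q [ 0.5   0.44 -0.84  1.87  0.8   0.69  0.63] F [-0.11  0.32  0.33]
key_round 0.55 [289.8, 156.5, 299.7, 166.3] [ 0.6444 -0.0841  0.2336]
key_square 0.57 [246.5, 138.7, 352.6, 255.0] [ 0.6281 -0.1615  0.1671]
key_square 0.41 [303.3, 168.9, 312.9, 175.0] [ 0.636  -0.1481  0.2323]
```

View pics/s4.png

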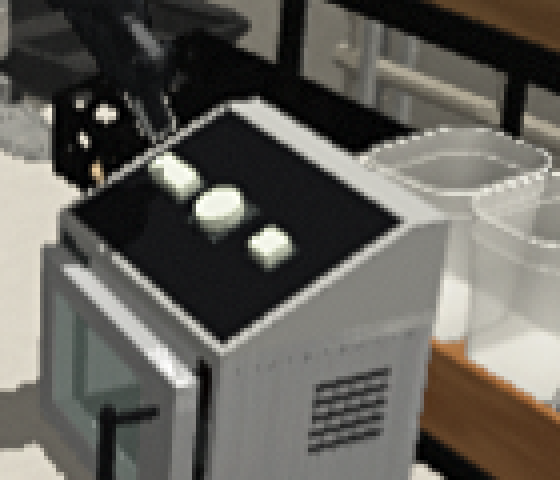

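play_rows([
  [[-0.02,-0.03,0.5],[0,0,0],1],
  [[0,0,0.5],[0,0,0],1],
  [[0,0,0.2],[0,0,0],1],
  [[0,0,0.15],[0,0,0],1],
  [[0,0,0.1],[0,0,0],1],
  [[0,0,0.04],[0,0,0],1],
  [[0,0,0],[0,0,0],1],
])

```text
clock: 18.77
position: [0.6547, -0.0139, 0.2442]
tool_rot: [-3.141, 0.438, 2.984]
force: [-4.4, 0.3, 2.7]
grip_width: -0.0003
finger_force: 2.0
```

Run:
```python
from h import *
p=np.array([.6588,-.0128,.236]); go(p-.014*RT[:,2]); print(RT.T@bot.observe()['force'])
```

```text
t 18.775 pos [ 0.6547 -0.0139  0.2442] turn units [0.   0.01 0.01] then shift units [-0.001  0.07  -0.197] q [ 0.46  0.5  -0.79  1.87  0.88  0.65  0.56] F [-4.36  0.29  2.74]
[ 2.78971924 -0.40418621 -4.32232853]
```

play_rows([
  [[0,0,0.03],[0,0,0],1],
  [[0,0,0.02],[0,0,0],1],
])

```text
clock: 19.02
position: [0.6551, -0.0139, 0.2438]
tool_rot: [-3.141, 0.439, 2.984]
force: [-19.2, -0.3, 21.7]
grip_width: 0.0003
finger_force: 13.8
```

play_rows([
  [[0,0,0.03],[0,0,0],1],
  [[0,0,0],[0,0,0],1],
])

```text
clock: 19.27
position: [0.6552, -0.0139, 0.2436]
tool_rot: [-3.14, 0.439, 2.984]
force: [-25.6, 0.0, 27.3]
grip_width: 0.0002
finger_force: 17.9
```

Run:
```python
from h import *
p=np.array([.6588,-.0128,.236]); go(p-.014*RT[:,2]); print(RT.T@bot.observe()['force'])
```

```text
t 19.275 pos [ 0.6552 -0.0139  0.2436] turn units [-0.    0.02  0.01] then shift units [ 0.008  0.067 -0.227] q [ 0.45  0.5  -0.78  1.87  0.89  0.65  0.56] F [-2.558e+01  2.000e-02  2.728e+01]
[ 11.36932559  -4.02793186 -35.39740446]
```

Bottomed out firmly. Release and retreat, then check.

play_rows([
  [[0,0,-0.15],[0,0,0],1],
  [[0,0,-0.2],[0,0,0],1],
  [[0,0,-0.4],[0,0,0],1],
  [[0,0,-0.7],[0,0,0],1],
  [[0,0,-0.8],[0,0,0],1],
  [[0,0,-0.8],[0,0,0],1],
  [[0,0,-0.8],[0,0,0],1],
  [[0.4,0.6,-0.8],[0,0,0],1],
  [[0.4,0.8,0],[0,0,0],1],
  [[0.4,0.8,0],[0,0,0],1],
  [[0.4,0.8,0],[0,0,0],1],
  [[0,0.8,0],[0,0,0],1],
  [[0,0.8,0],[0,0,0],1],
  [[0,0,0],[0,0,0],1],
])

```text
clock: 21.02
position: [0.5891, 0.1144, 0.3311]
tool_rot: [3.141, 0.438, 2.986]
force: [-0.1, 0.4, -0.7]
grip_width: 0.0003
finger_force: 0.0
```

Run:
```python
from h import *
s=bot.observe(); print(s['clock'],s['position'],s['force'])
print(doorang())
for c in ['side','top']:
    f=grab_frame(c)
    for n in ['key_round','key_square','key_bar','tin','jar','catch_roller']:
        for r in regions_of(n,c)[:1]: print(c,n,round(r['p'],2),np.median(pts(f,r['mask']),0).round(4))
    if c=='side': im=f['pixels'][110:310,170:400,::-1]; cv2.imwrite('pics/s5.png',cv2.resize(im,None,fx=2.6,fy=2.6,interpolation=3))
```

```text
21.025 [0.58911223 0.11442925 0.33106384] [-0.11063356  0.3722744  -0.70212746]
(np.float64(0.02494372272735114), np.float64(0.04470539597549635), 563, np.float64(0.2224433385914184))
side key_round 0.62 [ 0.645  -0.0843  0.2331]
side key_square 0.47 [ 0.6354 -0.1479  0.2322]
side key_bar 0.58 [ 0.654  -0.0212  0.2328]
side tin 0.82 [0.4797 0.1001 0.0459]
side jar 0.93 [ 0.4928 -0.2597  0.0653]
side catch_roller 0.4 [ 0.6536 -0.0207  0.2327]
top key_round 0.7 [ 0.6484 -0.0774  0.2362]
top key_square 0.54 [ 0.6391 -0.1418  0.2361]
top key_bar 0.68 [ 0.658  -0.0124  0.2363]
top jar 0.65 [ 0.5003 -0.2382  0.1051]
```

View pics/s5.png

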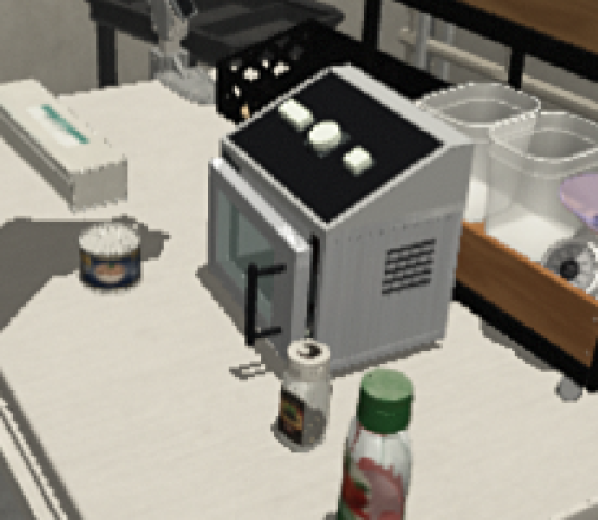

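The door is closed with a small gap at (312,290), all three keys are up, and the tin (110,255) and jar (305,395) are where they were.

```bash
python3 -c "
from workcell import bot
print(bot.job_done())"
```

```text
the job is handed in; nothing more can be done
None
```

The job is handed in at about 21 s of the 51 s allowed: the door was pushed over its catch and rests on the buffer (about 0.025 rad by camera), the round key and then the bar key were each pressed fully down and came back up, and the square key, tin and jar were left alone; the judge's result was not reported back.

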